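Lift the retaining ring out of the bearing housing with the pick

ROBOT

A 6-joint arm with a two-finger parallel gripper is mounted at the origin on a cart in front of the work surface, level with it; the furniture and walls round the work are solid. World frame = base frame: x ahead of the robot, y to its left, z up, the work surface at z = 0. Lengths are in m, angles in rad, forces in N, time in s.
With the tool pointing down it reaches from about 0.275 to 0.725 m from the base axis. Payload 5.6 kg.
Tool frame: the origin (TCP) lies at the very end of the fingers, on their centre line; the grasp point (between the pads) lies 19 mm behind it; z points along the fingers, y is the line along which they close (so a half turn about z gives the same grasp; the last joint's range is limited). The gripper opens to 85 mm and grips with 20 to 120 N. Pads are 22 mm wide; open, the fingers measure 114 mm over their backs; the gripper's body (76 mm by 85 mm) begins 54 mm behind the grasp point. The pads swing forward as they close: fully open they stand 13 mm farther back than shut.
Start: joints at [-0.987, 0.255, 0.108, 0, -1.424, -0.285], TCP at [0.162, -0.526, 0.231] pointing down, gripper open.
Joint ranges: [-2.95, 2.95], [-1.21, 1.97], [-1.09, 1.5], [-2.87, 1.71], [-2.94, -0.07], [-3.05, 3.05]. Speed limits (rad/s): [2.57, 2.57, 3.14, 3.14, 3.14, 3.14].

INTERFACE

Orientations are given as a unit quaternion [x, y, z, w].
In Python, from station import monitor, imaging, r gives the robot as it stands. The module is installed in compiled form; this text tells all that it offers.
- The arm moves only by the tool play_rows, never from a script. Its argument "plan" is a list of rows, each an object of numbers: "dx", "dy", "dz": the shift along the tool's x, y, z in m; "yaw": the turn about the tool's z in rad. A call has 1 to 12 rows; each row shifts and turns the commanded pose from where the row before left it, along the tool's axes as they then stand; what a row does not reach is not made up. A row lasts 1/10 s, in which the tool goes at most 50 mm and 8.59 degrees, less where a joint would pass 70% of its speed; a pose out of reach is approached as far as the arm can. A call with a gripper value outside its range is refused whole. "claw" is the gripper's target within -1 to 1 (shut at 1, half-way at 0, fully open at -1), set as the call begins (left out, the last holds). The fingers move at their own pace and stop on an object; "force" is the grip in N (left out, the last holds). Time passes only in rows, so rows that do not move let the fingers close. It gives the time, the measured TCP pose, the force, the opening and the grip force at its end, in the units of the state.
- monitor.observe(): the state, without advancing time (a new reading comes with each control period).
- imaging.capture(name): name is "scene" or "top" or "wrist"; returns (picture, depth): 384x512x3 uint8, red, green, blue; 384x512 float32, m along the optical axis (not along the pixel's ray), 0 where there is no reading.
- imaging.get_calibration(name): a dict with "mtx" (3x3 intrinsics, pixels), "pose" (4x4, takes a point from camera to world coordinates); the wrist camera has in their place "T_tool_cam" (4x4, takes a point from camera to tool coordinates, whose origin is the TCP and whose axes are the flange's). Camera axes: x right, y down, z forward; pixel columns grow to the right and rows downward; lengths in m; the calibration is good to about 2 mm. A picture is of the moment at which its call begins: read the wrist's pose just before it. get_calibration takes no time and is no camera call.
- r.hand_in(): hands the job in; it is judged then, once.
The state is a dict: "clock": time; "joints": joint angles; "joint_vel": joint speeds; "effort": joint torques, N m; "position": TCP position; "ee_rot": TCP orientation; "force": force on the tool from outside, world axes, zero at the start; "ft_torque": the same for the moment, N m; "grip_width": opening from 0.0 (shut) to 1.0 (fully open); "grip_force": force on a finger pad.
Only numpy, scipy, OpenCV 4.12 (cv2) and the standard library are available. Lean on these libraries where they do the work, as an engineer would, in place of code of your own. Each camera call takes 0.05 s, during which the arm holds its last target. There are 200 camera calls.

TASK

The bearing in the round grey housing is due for service. Take the hooked pick from its wooden stand, work its foot into the notch under the end of the split retaining ring, feeling your way and without pushing hard (no more than about 10 N) on the housing or the ring, and prise that end up so the ring springs out of its groove. Lay the ring flat on the soldering board without flinging or dropping it, stand the pick back in its slot, and leave the other things on the bench where they are.

Things in the scene. Friction and masses are not known exactly. Their poses are not given: they have to be found in the camera images.
- housing: Round grey-painted bearing housing, fixed. Origin: centre of its underside, z up; +x points to its notch. A 104 x 104 x 8 mm base carries a tube of 92 mm outside diameter, its rim 37 mm above the origin. The bore's radius is 25.5 mm below the ring, 29.5 mm above it; the bore's flat floor (the bearing's face) is 22 mm above the origin.
- notch_floor (a point): Point on the floor of the notch, 30 mm from the housing's axis along its +x, 22 mm above its origin; axes as the housing's. The notch is a slot in the bore's wall, 8 mm wide, open at the top, reaching from the bore out to radius 38 mm, its floor level with the bore's.
- groove_centre (a point): Centre of the ring's groove, on the bore's axis 30 mm above the housing's origin; axes as the housing's. The ring rests on a ledge 28 mm above the origin, under three rounded lips (inner radius 27.8 mm, highest at 35 mm) at 24 to 56, 120 to 172 and -94 to -60 degrees from +x, counter-clockwise from above.
- ring_end (a point): Centre of the part of the ring that crosses the notch, 6.6 mm from its one end; here the wire is a square lug, 11 mm long, 4.4 wide, 4 high, its underside flat. Seated, it is 27 mm from the housing's axis and 30 mm above the housing's origin, so 6 mm are free under the wire. Prising here straight up takes some 4 to 8 N until, 5 to 7 mm up, the wire has slipped past the lips; then the ring tilts up freely.
- ring_centre (a point): Centre of the springy split ring of round steel wire: wire 4 mm thick, ring 58 mm outside and 50 mm inside diameter, 44 g. Axes are the ring's own: z normal to its plane, x from its centre to the wire over the notch; its gap of 40 degrees is centred at -34 degrees from x. Lifted further, it hangs from the pick's foot, its back lowest, 54 mm below the foot.
- ring_back (a point): Point on the axis of the ring's wire opposite its gap, 27 mm from its centre.
- pick_handle (a point): Centre of the pick's upright handle, a 14 x 14 mm wooden bar, 46 mm long, flats facing its x and y; x is the way the foot points, z up. A collar, 26 mm across, 5 mm thick, has its underside 30 mm below. The 5 mm thick shank goes down from it to a bent foot. The pick weighs 60 g.
- pick_seat (a point): Centre of the collar's underside, 30 mm below the handle's centre; axes as pick_handle's. The shank ends in a foot, 3 mm thick, rising 2 mm from the shank to its blunt tip, 13.5 mm ahead (x) of the shank's axis. The shank is clamped in a collet: the foot's lowest point is between 44.5 and 68.5 mm below this point, how much is not known beforehand; the top of the tip is 5 mm higher.
- stand_seat (a point): Point on top of the wooden stand (fixed, 79 mm high) where the centre of the collar's underside rests when the pick stands in the slot. x is the direction of the slot and of the stored pick's foot: the slot runs from 6.5 mm behind this point to 17.5 mm ahead of it and is 11 mm wide.
- board: Flat soldering board, fixed on the bench, 128 (x) x 268 (y) x 24 mm; origin at the centre of its underside, z up.
- loupe_mid (a point): Centre of a black loupe, 39 mm wide, 28 mm high; listed only so that it is left alone
- tweezers_mid (a point): Centre of steel tweezers lying flat, 133 mm long along their y, 9 mm high; listed only so that it is left alone
- block_mid (a point): Centre of a steel block of 50 x 50 x 16 mm; listed only so that it is left alone
Not all that is in view belongs to the job. Leave any blue, green or purple look-alike of the part that bears pick_handle alone.

How it is judged:
By the outcome, as a careful person would: the job done as asked, in the order asked, and still so for the second after the job is handed in, with the robot touching nothing.
It also fails if it takes over 64 s, if anything falls off the work surface, if the arm or the gripper's body presses on something with over 40 N, if the wrist force passes 120 N, or if a joint passes its speed limit or range.

## Working session

There is one attempt and no reset: what is moved stays moved. The work goes in short steps, Python scripts to look and compute and a tool call to move; the robot and the scene stay as the last step left them, time stands still between calls to the robot, and variables do not carry over. Pictures are saved under pics/ and viewed, at most 10 in all, crops included, and the job is handed in when it is done.

Besides the shell and the picture viewer there is one more tool, called after "Request:" as name(argument=value, ...) on one line, values as JSON. play_rows: Moves the arm, as the interface text tells. Its arguments: {"type":"object","properties":{"plan":{"type":"array","items":{"type":"object","properties":{"dx":{"type":"number"},"dy":{"type":"number"},"dz":{"type":"number"},"yaw":{"type":"number"}}}},"claw":{"type":"number"},"force":{"type":"number"}},"required":["plan"]}

```bash
mkdir -p pics; cat > h.py <<'E'
import numpy as np, cv2
from station import monitor, imaging, r
from scipy.spatial.transform import Rotation as R
def cap(n):
    s=monitor.observe(); c=imaging.get_calibration(n)
    im,d=imaging.capture(n)
    if n=='wrist':
        T=np.eye(4);T[:3,:3]=R.from_quat(s['ee_rot']).as_matrix();T[:3,3]=s['position'];P=T@np.array(c['T_tool_cam'])
    else: P=np.array(c['pose'])
    return im,d,np.array(c['mtx']),P
def cloud(d,K,P):
    v,u=np.mgrid[:d.shape[0],:d.shape[1]]
    p=np.stack([(u-K[0,2])/K[0,0]*d,(v-K[1,2])/K[1,1]*d,d],-1)
    return p@P[:3,:3].T+P[:3,3]
def ray(u,v,K,P,z):
    q=P[:3,:3]@np.array([(u-K[0,2])/K[0,0],(v-K[1,2])/K[1,1],1]);o=P[:3,3]
    return o+q*(z-o[2])/q[2]
E
python3 - <<'E'
from h import *
for n in ['scene','top']:
    im,d,K,P=cap(n); np.savez(n,im=im,d=d,K=K,P=P)
    cv2.imwrite(f'pics/{n}0.png',cv2.resize(im[:,:,::-1],(800,600)))
    print(n,P.round(3).tolist(),K.round(1).tolist(),(d>0).mean())
s=monitor.observe();print(s)
print(imaging.get_calibration('wrist'))
E
```

```text
scene [[-0.671, -0.499, 0.548, 0.007], [-0.741, 0.461, -0.488, 0.561], [-0.009, -0.733, -0.68, 0.889], [0.0, 0.0, 0.0, 1.0]] [[477.1, 0.0, 251.2], [0.0, 477.1, 184.6], [0.0, 0.0, 1.0]] 0.9961395263671875
top [[-0.007, -0.999, 0.046, 0.574], [-1.0, 0.006, -0.015, 0.026], [0.014, -0.046, -0.999, 1.358], [0.0, 0.0, 0.0, 1.0]] [[445.0, 0.0, 254.7], [0.0, 445.0, 186.5], [0.0, 0.0, 1.0]] 0.996002197265625
{'clock': 0.1, 'joints': array([-9.87446188e-01,  2.55703400e-01,  1.07136171e-01, -4.01478535e-04,
       -1.42391415e+00, -2.84609169e-01]), 'joint_vel': array([ 0.00147292, -0.00231353,  0.0046741 ,  0.00265396,  0.00089461,
        0.00014047]), 'effort': array([-2.96737926e-03, -3.87602985e+01,  2.38473040e+01,  5.37787825e+00,
       -3.79019883e-03, -3.68442966e-05]), 'position': array([ 0.16179382, -0.52520101,  0.23048207]), 'ee_rot': array([-1.48786383e-01,  9.88868982e-01,  8.47912610e-04, -1.74122751e-04]), 'force': array([ 0.2653527 , -0.89267976, -0.13648534]), 'ft_torque': array([ 0.025984  , -0.00160428,  0.03969983]), 'grip_force': 0.0, 'grip_width': 0.9981152799488671}
{'mtx': array([[267.69155333,   0.        , 257.54617564],
       [  0.        , 267.69155333, 192.98301073],
       [  0.        ,   0.        ,   1.        ]]), 'T_tool_cam': array([[-5.67066246e-04, -9.60425603e-01, -2.78536065e-01,
         7.10714855e-02],
       [ 9.99998990e-01, -9.07560789e-04,  1.09349913e-03,
         1.94180222e-04],
       [-1.30301297e-03, -2.78535164e-01,  9.60425148e-01,
        -1.43436823e-01],
       [ 0.00000000e+00,  0.00000000e+00,  0.00000000e+00,
         1.00000000e+00]])}
```

View pics/top0.png

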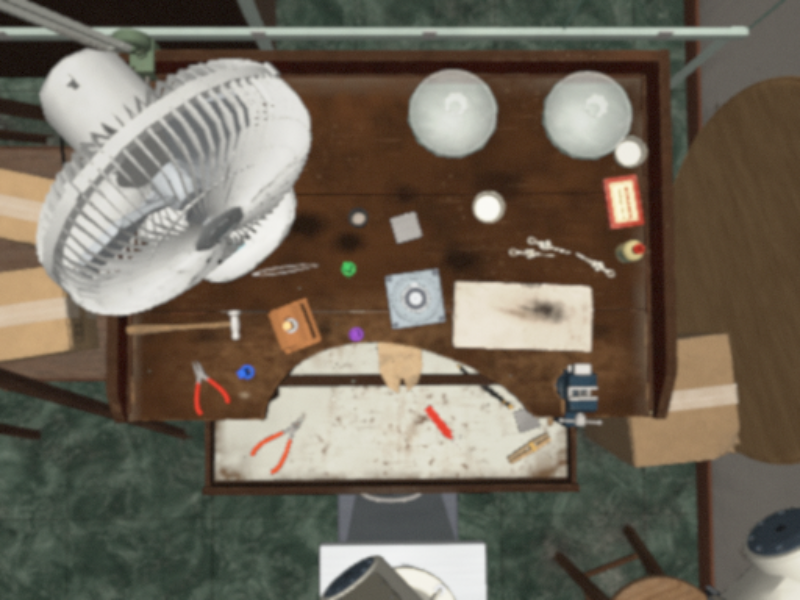

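View pics/scene0.png

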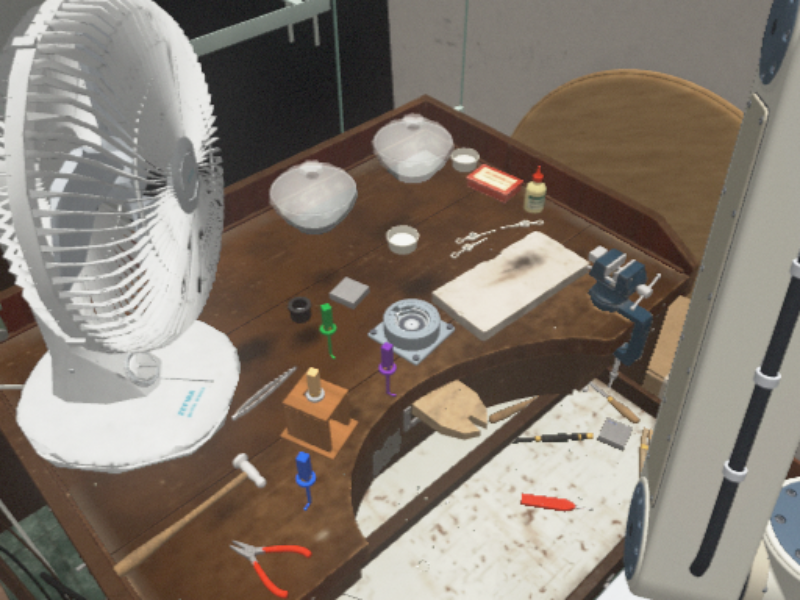

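Top view (800×600 scale): the housing is at (415,299), with the stand and yellow-handled pick at (293,326), the board at (522,316), and green, purple and blue decoys nearby. I'll measure rough positions from depth next.

```bash
python3 - <<'E'
from h import *
a=np.load('top.npz');C=cloud(a['d'],a['K'],a['P'])
def box(u0,u1,v0,v1,z0,z1,nm):
    s=.64;p=C[int(v0*s):int(v1*s),int(u0*s):int(u1*s)].reshape(-1,3);p=p[(p[:,2]>z0)&(p[:,2]<z1)]
    rc=cv2.minAreaRect(p[:,:2].astype(np.float32)*1000)
    print(nm,len(p),np.median(p,0).round(4),np.round(rc[0],1),np.round(rc[1],1),round(rc[2],1))
box(380,450,265,335,.03,.045,'tube')
box(380,450,265,335,.004,.045,'base')
box(440,600,270,360,.015,.035,'board')
box(260,325,295,360,.07,.088,'standtop')
box(260,325,295,360,.1,.17,'handle')
box(400,430,285,310,.015,.033,'bore')
for n,u,v in [('bench',420,200),('stand',305,320),('h',291,326)]: print(n,C[int(v*.64),int(u*.64)])
E
```

```text
tube 471 [ 0.6219 -0.0272  0.0358] [623.6 -26. ] [86.4 86.7] 89.8
base 1142 [ 0.6227 -0.025   0.0232] [623.1 -25.8] [134.2 134.1] 89.6
board 3663 [ 0.5877 -0.2303  0.0233] [ 588.7 -221.4] [291.3 126.7] 87.9
standtop 476 [0.5703 0.204  0.0787] [572.1 206.1] [69.9 60.7] 20.5
handle 35 [0.573  0.2025 0.1287] [572.8 204.4] [13.4 13.9] 27.2
bore 259 [ 0.6254 -0.0251  0.0225] [626.7 -24.8] [53.9 45.1] 89.7
bench [ 0.8175427  -0.03669597 -0.00271048]
stand [0.58427195 0.17893595 0.07330137]
h [0.57297451 0.19835796 0.11948416]
```

Request:
play_rows(plan=[{"dx": -0.038,"dy": 0.0233},{"dx": -0.038,"dy": 0.0233},{"dx": -0.038,"dy": 0.0233},{"dx": -0.038,"dy": 0.0233},{"dx": -0.038,"dy": 0.0233},{"dx": -0.038,"dy": 0.0233},{"dx": -0.038,"dy": 0.0233},{"dx": -0.038,"dy": 0.0233},{"dx": -0.038,"dy": 0.0233},{"dx": -0.038,"dy": 0.0233},{"dx": -0.038,"dy": 0.0233},{"dx": -0.038,"dy": 0.0233}])

```text
invalid input
```

Request:
play_rows(plan=[{"dx": -0.038,"dy": 0.0233,"dz": 0.02},{"dx": -0.038,"dy": 0.0233,"dz": 0.02},{"dx": -0.038,"dy": 0.0233,"dz": 0.02},{},{}])

```text
invalid input
```

```bash
python3 - <<'E'
from h import *
im,d,K,P=cap('wrist'); np.savez('w1',im=im,d=d,K=K,P=P)
s=monitor.observe();print(s['position'],s['ee_rot'],s['clock'],s['force'])
cv2.imwrite('pics/w1.png',cv2.resize(im[:,:,::-1],(800,600),interpolation=cv2.INTER_CUBIC))
E
```

```text
[ 0.161823   -0.52527855  0.2306292 ] [-1.48807308e-01  9.88865968e-01  6.79623174e-04 -1.44682103e-04] 0.15 [-0.19254021  1.15677408 -0.10578444]
```

View pics/w1.png

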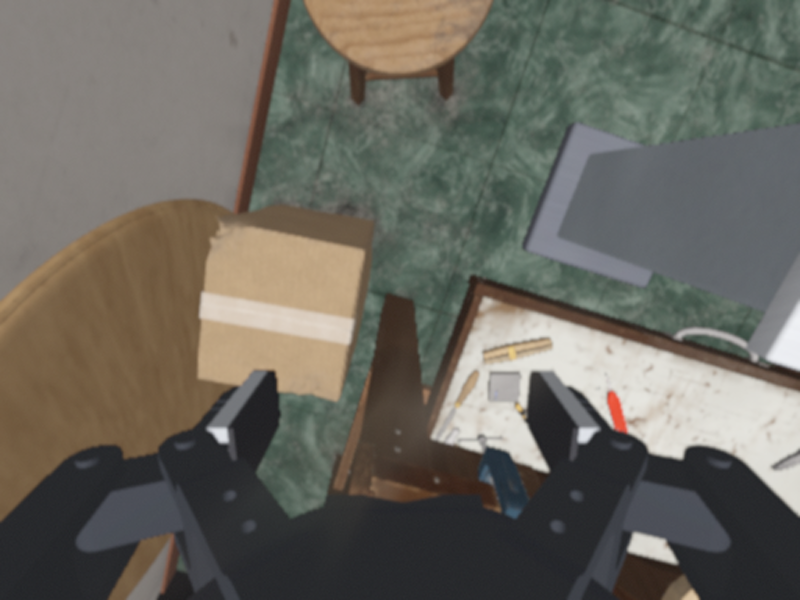

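The wrist view shows the drawer at right and the fingers at the bottom. The moves were refused, so I'm retrying with all four keys in each row.

Request:
play_rows(plan=[{"dx": -0.038,"dy": 0.0233,"dz": 0,"yaw": 0},{"dx": -0.038,"dy": 0.0233,"dz": 0,"yaw": 0},{"dx": -0.038,"dy": 0.0233,"dz": 0,"yaw": 0},{"dx": -0.038,"dy": 0.0233,"dz": 0,"yaw": 0},{"dx": -0.038,"dy": 0.0233,"dz": 0,"yaw": 0},{"dx": -0.038,"dy": 0.0233,"dz": 0,"yaw": 0},{"dx": -0.038,"dy": 0.0233,"dz": 0,"yaw": 0},{"dx": -0.038,"dy": 0.0233,"dz": 0,"yaw": 0},{"dx": -0.038,"dy": 0.0233,"dz": 0,"yaw": 0},{"dx": -0.038,"dy": 0.0233,"dz": 0,"yaw": 0},{"dx": -0.038,"dy": 0.0233,"dz": 0,"yaw": 0},{"dx": -0.038,"dy": 0.0233,"dz": 0,"yaw": 0}])

```text
clock: 1.35
position: [0.5162, -0.1225, 0.2312]
ee_rot: [-0.149, 0.989, 0.0, -0.0]
force: [1.0, -0.7, 0.3]
grip_width: 1.001
grip_force: 0.0
```

Request:
play_rows(plan=[{"dx": -0.037,"dy": 0.014,"dz": 0.012,"yaw": 0},{"dx": -0.037,"dy": 0.014,"dz": 0.012,"yaw": 0},{"dx": -0.037,"dy": 0.014,"dz": 0.012,"yaw": 0},{"dx": -0.037,"dy": 0.014,"dz": 0.012,"yaw": 0},{"dx": 0,"dy": 0,"dz": 0,"yaw": 0},{"dx": 0,"dy": 0,"dz": 0,"yaw": 0}])

```text
clock: 1.95
position: [0.6403, -0.0266, 0.1816]
ee_rot: [-0.149, 0.989, -0.0, -0.001]
force: [1.1, 0.1, 0.6]
grip_width: 1.001
grip_force: 0.0
```

```bash
python3 - <<'E'
from h import *
im,d,K,P=cap('wrist'); np.savez('w1',im=im,d=d,K=K,P=P)
s=monitor.observe();print(s['position'],s['ee_rot'],s['clock'],s['force'])
cv2.imwrite('pics/w2.png',cv2.resize(im[:,:,::-1],(800,600),interpolation=cv2.INTER_CUBIC))
E
```

```text
[ 0.64017766 -0.02718806  0.18286355] [-1.48965498e-01  9.88842242e-01 -1.37428901e-04 -5.31670868e-04] 2.0 [0.22883135 0.31082963 0.74433808]
```

View pics/w2.png

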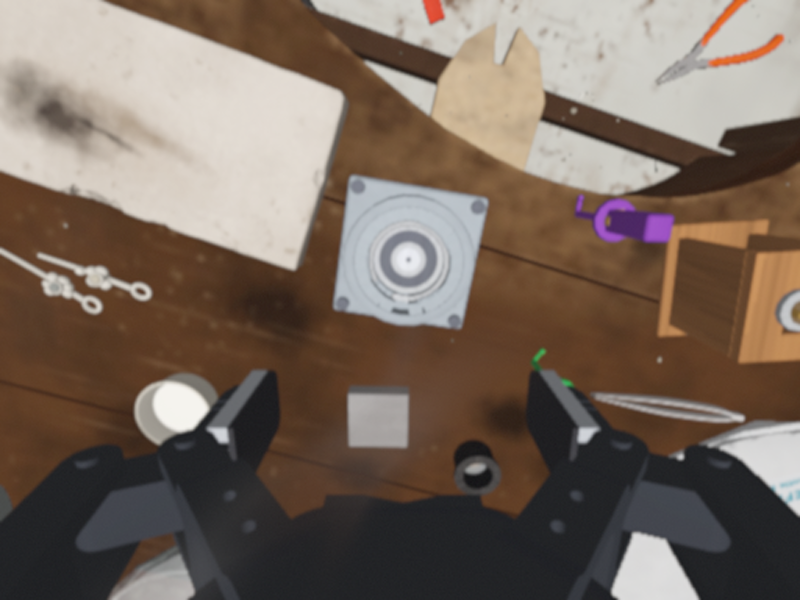

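Wrist view: housing centre at (410,262), the notch as a dark slot at (400,311) pointing away from the robot, and the stand at right (780,300). I'll compute the housing pose from this and then move over the stand.

```bash
python3 - <<'E'
from h import *
a=np.load('w1.npz');im,d,K,P=[a[k] for k in('im','d','K','P')];C=cloud(d,K,P)
v,u=np.mgrid[:384,:512]
roi=(u>205)&(u<320)&(v>105)&(v<215)
X=C[...,0];Y=C[...,1];Z=C[...,2]
print('bench z',np.median(Z[(u>130)&(u<200)&(v>190)&(v<220)]),'board z',np.median(Z[50:90,100:180]))
rim=roi&(Z>.033)&(Z<.043)
c,rad=cv2.minEnclosingCircle(np.stack([X[rim],Y[rim]],1).astype(np.float32)*1000);print('rim',c,rad,np.median(Z[rim]))
b=roi&(Z>.004)
m=cv2.minAreaRect(np.stack([X[b],Y[b]],1).astype(np.float32)*1000);print('base',m,b.sum())
# color-based base outline
hsv=cv2.cvtColor(im,cv2.COLOR_RGB2HSV)
g=(roi&(hsv[...,2]>110)&(hsv[...,1]<70)).astype(np.uint8)
cs,_=cv2.findContours(g,0,2);k=max(cs,key=cv2.contourArea)
pts=np.array([ray(p[0][0],p[0][1],K,P,.008)[:2] for p in k],np.float32)*1000
print('colour base',cv2.minAreaRect(pts))
# dark slot
g=cv2.cvtColor(im,cv2.COLOR_RGB2GRAY)
print(g[190:208,246:268])
print((Z[190:208,246:268]*1000).round().astype(int))
n=ray(256,199,K,P,.022);print(n)
E
python3 - <<'E'
import sys;sys.path.insert(0,'.')
import os;os.chdir('.')
import numpy as np,cv2
a=np.load('w1.npz');im=a['im'][108:214,208:320]
cv2.imwrite('pics/w2c.png',cv2.resize(im[:,:,::-1],None,fx=5,fy=5,interpolation=cv2.INTER_CUBIC))
E
```

```text
bench z 0.0006313814679192453 board z 0.024430102734855158
rim (622.6365356445312, -27.068716049194336) 45.84513473510742 0.03704259766136664
base ((622.7984619140625, -36.242523193359375), (106.60944366455078, 122.19710540771484), 7.588100433349609) 7584
colour base ((625.2550659179688, -26.733287811279297), (109.9381103515625, 105.30679321289062), 7.7352118492126465)
[[174 159 148 142 150 176 200 210 212 212 209 208 209 210 205 197 193 194
  193 191 192 192]
 [190 182 170 157 149 160 183 200 207 211 210 210 211 213 210 200 195 195
  191 183 176 177]
 [194 192 187 181 171 164 171 188 198 202 203 204 205 207 204 185 170 167
  163 155 153 165]
 [195 194 193 191 188 182 180 188 194 195 195 196 198 201 194 168 146 143
  145 147 153 169]
 [194 194 194 194 193 192 191 192 193 194 194 194 194 195 189 173 164 165
  167 170 175 180]
 [193 194 194 194 193 190 188 189 191 192 193 193 193 193 191 186 186 187
  187 188 188 189]
 [192 193 193 193 187 175 168 172 179 183 187 187 188 188 188 189 193 194
  193 193 192 192]
 [189 190 192 190 175 149 133 138 149 158 164 166 166 167 169 179 190 194
  1
[... 1959 characters left out ...]
6  38  37]
 [ 38  37  37  38  38  37  36  37  38  38  37  38  37  38  37  38  38  37
   37  39  37  38]
 [ 38  38  39  36  37  39  37  37  38  37  38  38  38  37  36  38  38  39
   38  36  38  37]
 [ 37  37  37  37  39  38  39  39  37  38  37  37  37  39  37  38  37  38
   38  38  38  37]
 [ 36  38  37  37  37  38  38  37  38  37  36  37  37  35  40  38  38  38
   38  38  37  37]
 [  1   0   1  37  37  37  37  38  38  38  36  37  37  38  37  36  38  36
   38  38  38  38]
 [  2   1   0   0   1   0   1  37  36  38  37  37  37  38  37  38  37  37
   37  38  38  38]
 [  1   1   1   1   2   2   1  -1   1   2   2   1   1   0   1   0   1   0
    3   1   1   2]]
[ 0.66338994 -0.02073256  0.022     ]
```

View pics/w2c.png

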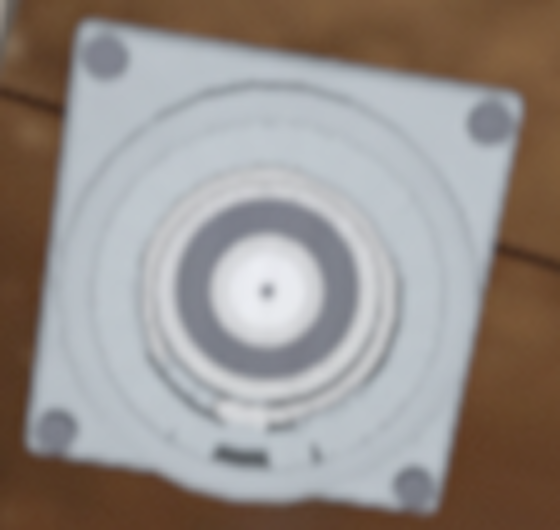

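The crop shows the lug crossing the notch at (243,412) and the notch's dark far end at (240,455). Next I'll fit the notch direction and check fan clearance near the stand.

```bash
python3 - <<'E'
from h import *
a=np.load('w1.npz');im,d,K,P=[a[k] for k in('im','d','K','P')];C=cloud(d,K,P)
c=np.array([.6226,-.0271])
D=C[...,:2]-c;rr=np.hypot(D[...,0],D[...,1]);Z=C[...,2]
m=(rr>.031)&(rr<.0365)&(Z<.027)&(Z>.015);print('notch',m.sum(),np.degrees(np.arctan2(*D[m].mean(0)[::-1])),D[m].mean(0))
top=np.load('top.npz');sc=np.load('scene.npz')
for n,a in(('top',top),('scene',sc)):
    q=cloud(a['d'],a['K'],a['P']).reshape(-1,3);q=q[a['d'].ravel()>0]
    for z0,z1 in((.14,.25),(.25,.45),(.45,.8)):
        e=q[(q[:,2]>z0)&(q[:,2]<z1)&(q[:,0]>.3)&(q[:,0]<.9)&(q[:,1]>.0)&(q[:,1]<.6)]
        dd=np.hypot(e[:,0]-.573,e[:,1]-.204);i=np.argsort(dd)[:1];print(n,z0,len(e),e[i].round(3),dd[i], 'ymin',e[:,1].min().round(3) if len(e) else '')
E
```

```text
notch 31 7.963843685594567 [0.03393863 0.00474792]
top 0.14 81 [[0.666 0.3   0.248]] [0.13348329] ymin 0.193
top 0.25 7818 [[0.668 0.288 0.332]] [0.1273385] ymin 0.137
top 0.45 12404 [[0.682 0.285 0.451]] [0.13562099] ymin 0.146
scene 0.14 801 [[0.675 0.287 0.247]] [0.13182662] ymin 0.192
scene 0.25 13066 [[0.667 0.289 0.306]] [0.12623569] ymin 0.136
scene 0.45 13618 [[0.674 0.292 0.453]] [0.134433] ymin 0.143
```

Request:
play_rows(plan=[{"dx": 0.0,"dy": 0.03,"dz": -0.008,"yaw": 0},{"dx": 0.0,"dy": 0.03,"dz": -0.008,"yaw": 0},{"dx": 0.0,"dy": 0.03,"dz": -0.004,"yaw": 0},{"dx": 0,"dy": 0.03,"dz": 0,"yaw": 0},{"dx": 0,"dy": 0.02,"dz": 0,"yaw": 0},{"dx": 0,"dy": 0,"dz": 0,"yaw": 0}])

```text
clock: 2.6
position: [0.5983, 0.108, 0.2047]
ee_rot: [-0.15, 0.989, 0.0, 0.001]
force: [-0.0, -0.6, -0.3]
grip_width: 0.998
grip_force: 0.0
```

```bash
python3 - <<'E'
from h import *
im,d,K,P=cap('wrist'); np.savez('w3',im=im,d=d,K=K,P=P)
C=cloud(d,K,P);Z=C[...,2]
near=(np.hypot(C[...,0]-.572,C[...,1]-.204)<.07)
def rect(m,n):
    k=np.stack([C[...,0][m],C[...,1][m]],1).astype(np.float32)*1000
    print(n,m.sum(),np.median(Z[m]),cv2.minAreaRect(k),k.mean(0))
rect(near&(Z>.127)&(Z<.14),'handletop')
rect(near&(Z>.0815)&(Z<.09),'collartop')
rect(near&(Z>.074)&(Z<.0812),'standtop')
rect(near&(Z>.092)&(Z<.125),'handle side')
v,u=np.where(near&(Z>.074)&(Z<.16));u0,u1,v0,v1=u.min()-15,u.max()+15,v.min()-15,v.max()+15;print(u0,u1,v0,v1)
cv2.imwrite('pics/w3c.png',cv2.resize(im[v0:v1,u0:u1,::-1],None,fx=4,fy=4,interpolation=cv2.INTER_CUBIC))
E
```

```text
handletop 262 0.13072244195126373 ((572.1094970703125, 203.71835327148438), (14.112958908081055, 13.297212600708008), 23.346511840820312) [571.7316  203.17963]
collartop 282 0.08476611030245657 ((571.7664184570312, 204.483154296875), (67.56281280517578, 58.58907699584961), 20.587535858154297) [569.8946  199.90866]
standtop 2918 0.07987041201832845 ((571.3310546875, 205.25778198242188), (70.66094970703125, 60.962223052978516), 20.929710388183594) [568.1428  200.51508]
handle side 309 0.11052624761920812 ((570.5977172851562, 199.94900512695312), (8.98923110961914, 17.887083053588867), 69.91349792480469) [570.24475 199.42664]
309 400 139 237
```

View pics/w3c.png

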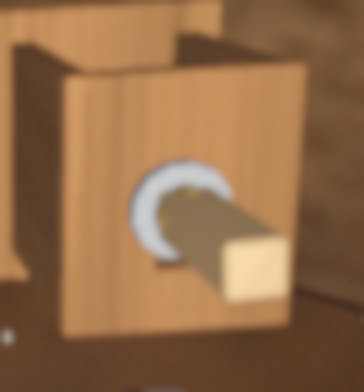

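The crop shows the handle top at (255,268), the collar at (183,213) and the slot end just below it. So the foot points away from the robot, at about 21° in the world frame. Next I'll go above the handle and re-measure.

Request:
play_rows(plan=[{"dx": 0,"dy": 0,"dz": 0,"yaw": -0.064},{"dx": -0.0025,"dy": 0.025,"dz": 0.002,"yaw": 0},{"dx": -0.0025,"dy": 0.025,"dz": 0.002,"yaw": 0},{"dx": -0.0025,"dy": 0.025,"dz": 0.002,"yaw": 0},{"dx": -0.0022,"dy": 0.0238,"dz": 0.002,"yaw": 0},{"dx": 0,"dy": 0,"dz": 0.018,"yaw": 0},{"dx": 0,"dy": 0,"dz": 0.018,"yaw": 0},{"dx": 0,"dy": 0,"dz": 0,"yaw": 0},{"dx": 0,"dy": 0,"dz": 0,"yaw": 0}])

```text
clock: 3.55
position: [0.5736, 0.2013, 0.1601]
ee_rot: [-0.18, 0.984, -0.0, 0.0]
force: [-0.7, -0.5, 0.8]
grip_width: 1.002
grip_force: 0.0
```

```bash
python3 - <<'E'
from h import *
im,d,K,P=cap('wrist'); np.savez('w4',im=im,d=d,K=K,P=P)
s=monitor.observe();p=s['position'];A=R.from_quat(s['ee_rot']).as_matrix();print(p,A.round(4).tolist())
C=cloud(d,K,P);Z=C[...,2]
near=(np.hypot(C[...,0]-.572,C[...,1]-.204)<.05)
def rect(m,n):
    k=np.stack([C[...,0][m],C[...,1][m]],1).astype(np.float32)*1000
    q=cv2.minAreaRect(k);w=np.array([*q[0],p[2]*1000])-p*1000
    print(n,m.sum(),np.median(Z[m]),q,'in tool mm',(w@A).round(1))
rect(near&(Z>.127)&(Z<.14)&(np.hypot(C[...,0]-.572,C[...,1]-.204)<.02),'handletop')
rect(near&(Z>.074)&(Z<.0812),'standtop')
E
```

```text
[0.57397881 0.2016787  0.16069302] [[-0.9353, -0.3539, 0.0019], [-0.3539, 0.9353, 0.0003], [-0.0019, -0.0004, -1.0]]
handletop 376 0.13052956046623315 ((571.7557373046875, 204.1402587890625), (13.628416061401367, 13.980321884155273), 25.6905517578125) in tool mm [ 1.2  3.1 -0. ]
standtop 4258 0.07978166203656518 ((571.231201171875, 205.14743041992188), (70.40845489501953, 60.13539505004883), 20.54891586303711) in tool mm [ 1.3  4.2 -0. ]
```

Request:
play_rows(plan=[{"dx": 0.0012,"dy": 0.0031,"dz": 0,"yaw": 0},{"dx": 0,"dy": 0,"dz": 0.025,"yaw": 0},{"dx": 0,"dy": 0,"dz": 0.025,"yaw": 0},{"dx": 0,"dy": 0,"dz": 0.0185,"yaw": 0},{"dx": 0,"dy": 0,"dz": 0,"yaw": 0},{"dx": 0,"dy": 0,"dz": 0,"yaw": 0}])

```text
clock: 4.2
position: [0.5716, 0.2051, 0.092]
ee_rot: [-0.181, 0.984, -0.0, 0.001]
force: [0.4, 0.1, 0.1]
grip_width: 0.999
grip_force: 0.0
```

Request:
play_rows(plan=[{"dx": 0,"dy": 0,"dz": 0,"yaw": 0},{"dx": 0,"dy": 0,"dz": 0,"yaw": 0},{"dx": 0,"dy": 0,"dz": 0,"yaw": 0},{"dx": 0,"dy": 0,"dz": 0,"yaw": 0},{"dx": 0,"dy": 0,"dz": 0,"yaw": 0},{"dx": 0,"dy": 0,"dz": 0,"yaw": 0},{"dx": 0,"dy": 0,"dz": 0,"yaw": 0},{"dx": 0,"dy": 0,"dz": 0,"yaw": 0}], claw=1, force=60)

```text
clock: 5.0
position: [0.5711, 0.2051, 0.0911]
ee_rot: [-0.18, 0.984, 0.0, 0.0]
force: [-1.6, -0.1, 2.4]
grip_width: 0.157
grip_force: 58.5
```

```bash
python3 - <<'E'
from h import *
s=monitor.observe();print(s)
E
```

```text
{'clock': 5.0, 'joints': array([ 6.02094901e-01,  4.40187089e-01,  1.28631252e-02,  1.75426579e-04,
       -1.14300714e+00, -1.81007983e+00]), 'joint_vel': array([ 0.00018571,  0.00092245, -0.00023224, -0.00012763,  0.00035538,
       -0.00038247]), 'effort': array([-9.43160942e-02, -4.55080569e+01,  2.11857909e+01,  4.71366897e+00,
        1.16411936e-01, -1.97574991e-03]), 'position': array([0.57110343, 0.20505732, 0.09108108]), 'ee_rot': array([-1.80448153e-01,  9.83584467e-01,  2.21391684e-05,  2.44928546e-04]), 'force': array([-1.60249036, -0.14414954,  2.43036345]), 'ft_torque': array([0.04443382, 0.13314595, 0.00193772]), 'grip_force': 58.5240375995636, 'grip_width': 0.15695835634673047}
```

Request:
play_rows(plan=[{"dx": 0,"dy": 0,"dz": -0.005,"yaw": 0},{"dx": 0,"dy": 0,"dz": -0.01,"yaw": 0},{"dx": 0,"dy": 0,"dz": -0.02,"yaw": 0},{"dx": 0,"dy": 0,"dz": -0.02,"yaw": 0},{"dx": 0,"dy": 0,"dz": -0.025,"yaw": 0},{"dx": 0,"dy": 0,"dz": -0.025,"yaw": 0},{"dx": 0,"dy": 0,"dz": -0.025,"yaw": 0},{"dx": 0,"dy": 0,"dz": -0.025,"yaw": 0},{"dx": 0,"dy": 0,"dz": 0,"yaw": 0}])

```text
clock: 5.9
position: [0.5726, 0.2053, 0.2508]
ee_rot: [-0.18, 0.984, 0.001, 0.004]
force: [0.7, -0.1, 0.1]
grip_width: 0.155
grip_force: 58.4
```

Request:
play_rows(plan=[{"dx": 0,"dy": 0,"dz": 0,"yaw": 0.1125},{"dx": 0,"dy": 0,"dz": 0,"yaw": 0.1125},{"dx": -0.0032,"dy": -0.0296,"dz": 0,"yaw": 0},{"dx": -0.0032,"dy": -0.0296,"dz": 0,"yaw": 0},{"dx": -0.0032,"dy": -0.0296,"dz": 0,"yaw": 0},{"dx": -0.0032,"dy": -0.0296,"dz": 0,"yaw": 0},{"dx": -0.0032,"dy": -0.0296,"dz": 0,"yaw": 0},{"dx": -0.0032,"dy": -0.0296,"dz": 0,"yaw": 0},{"dx": -0.0032,"dy": -0.0296,"dz": 0,"yaw": 0},{"dx": -0.0032,"dy": -0.0296,"dz": 0,"yaw": 0},{"dx": 0,"dy": 0,"dz": 0,"yaw": 0},{"dx": 0,"dy": 0,"dz": 0,"yaw": 0}])

```text
clock: 7.1
position: [0.6287, -0.0266, 0.2455]
ee_rot: [-0.068, 0.998, 0.0, -0.0]
force: [0.4, 0.4, -1.1]
grip_width: 0.15
grip_force: 58.6
```

```bash
python3 - <<'E'
from h import *
s=monitor.observe();print(s['position'],s['ee_rot'],s['force'],s['ft_torque'],s['grip_width'],s['clock'])
im,d,K,P=cap('wrist'); np.savez('w5',im=im,d=d,K=K,P=P)
im2,d2,K2,P2=cap('scene'); np.savez('s5',im=im2,d=d2,K=K2,P=P2)
p=s['position']
def px(w,K,P):
    c=P[:3,:3].T@(w-P[:3,3]);return (K@(c/c[2]))[:2]
q=px(p+[0,0,-.04],K2,P2).astype(int);print(q)
a=cv2.resize(im[100:340,130:390,::-1],(520,480),interpolation=cv2.INTER_CUBIC)
b=im2[q[1]-40:q[1]+40,q[0]-22:q[0]+23,::-1];b=cv2.resize(b,(270,480),interpolation=cv2.INTER_CUBIC)
cv2.imwrite('pics/w5.png',np.hstack([a,b]))
E
```

```text
[ 0.62865059 -0.02657031  0.24545824] [-6.81211103e-02  9.97676983e-01  1.27674697e-04 -3.67179175e-04] [ 0.37801405  0.35110818 -1.12834047] [ 0.05412024 -0.04314194  0.00303818] 0.15024956800464176 7.1
[261 149]
```

View pics/w5.png

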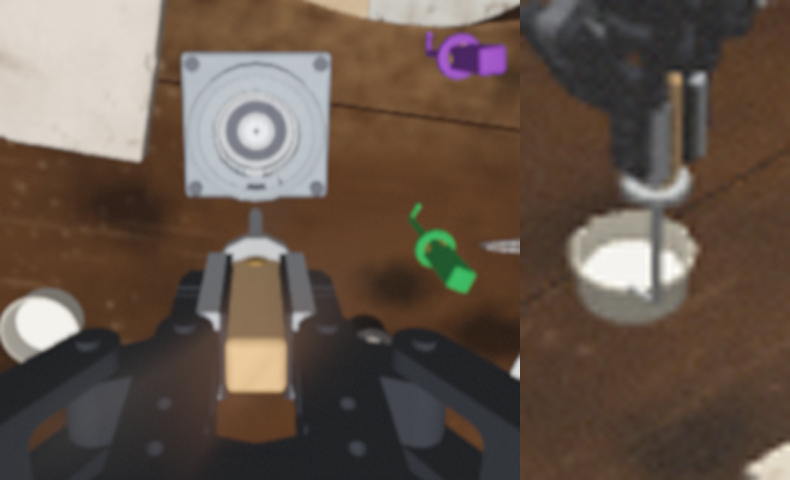

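Left (wrist): the housing at (256,130) and the shank's lower end at (256,210), in line. Right (scene): the shank's lower end at (655,303) against the white pot, with the foot to its left. Now I'll work out the foot length.

```bash
python3 - <<'E'
from h import *
p=np.array([.62865,-.02657,.24546]);A=R.from_quat([-6.81e-2,.99768,0,0]).as_matrix()
a=np.load('w5.npz');C=cloud(a['d'],a['K'],a['P']);T=(C-p)@A*1000
m=(abs(T[...,1])<4)&(T[...,2]>14)&(T[...,2]<110)&(abs(T[...,0])<25)
print('wrist shank pts tool',m.sum(),np.percentile(T[m],[1,50,99],axis=0).round(1).tolist())
vv,uu=np.where(m);print(uu.min(),uu.max(),vv.min(),vv.max())
b=T[m];b=b[np.argsort(-b[:,2])][:12];print(b.round(1).tolist())
a=np.load('s5.npz');C=cloud(a['d'],a['K'],a['P']);T=(C-p)@A*1000
m=(abs(T[...,1])<10)&(T[...,2]>18)&(T[...,2]<120)&(T[...,0]<10)&(T[...,0]>-25)
b=T[m];b=b[np.argsort(-b[:,2])];print('scene',len(b),b[:16].round(1).tolist())
E
```

```text
wrist shank pts tool 76 [[0.3, -1.7, 36.6], [1.6, 0.3, 49.7], [2.2, 2.4, 64.3]]
255 260 204 216
[[0.7, 2.4, 64.4], [1.6, -0.9, 64.2], [1.6, 1.6, 64.1], [1.8, 0.7, 63.5], [1.0, -1.7, 63.5], [0.4, 2.4, 62.8], [2.2, -0.1, 62.4], [1.6, 1.5, 61.5], [1.7, -0.9, 61.2], [1.8, 0.7, 61.0], [1.9, -0.1, 60.9], [1.1, -1.7, 60.6]]
scene 39 [[-7.2, 1.6, 67.7], [-1.3, 1.6, 67.6], [-12.4, 2.8, 66.6], [1.6, 1.4, 66.2], [-13.5, 1.3, 65.1], [-3.4, 2.7, 65.0], [-9.2, 2.9, 64.9], [-0.9, 2.1, 64.0], [-6.5, 2.6, 63.7], [-10.1, 1.8, 63.1], [3.0, 3.2, 61.4], [0.1, 3.4, 59.7], [2.5, 2.6, 59.0], [1.0, 0.8, 57.9], [-3.0, -0.4, 57.7], [1.7, 5.4, 54.6]]
```

Request:
play_rows(plan=[{"dx": 0,"dy": 0,"dz": 0.03,"yaw": 0},{"dx": 0,"dy": 0,"dz": 0.03,"yaw": 0},{"dx": 0,"dy": 0,"dz": 0.03,"yaw": 0},{"dx": 0,"dy": 0,"dz": 0.03,"yaw": 0},{"dx": 0,"dy": 0,"dz": 0.012,"yaw": 0},{"dx": 0,"dy": 0,"dz": 0.006,"yaw": 0},{"dx": 0,"dy": 0,"dz": 0,"yaw": 0},{"dx": 0,"dy": 0,"dz": 0,"yaw": 0}])

```text
clock: 8.0
position: [0.6299, -0.0258, 0.1095]
ee_rot: [-0.069, 0.998, -0.0, 0.001]
force: [-0.1, -0.5, -0.3]
grip_width: 0.155
grip_force: 58.6
```

```bash
python3 - <<'E'
from h import *
from scipy.optimize import least_squares
def house(n,P,K,d):
    C=cloud(d,K,P);Z=C[...,2];D=np.hypot(C[...,0]-.6226,C[...,1]+.0271)
    m=(abs(Z-.037)<.0025)&(D<.052)&(D>.038)
    g=m.astype(np.uint8)
    # outer edge: pts at max radius per angle
    q=C[m][:,:2]*1000
    f=lambda c:None
    c=np.array([622.6,-27.1])
    for _ in range(4):
        e=q-c;t=np.digitize(np.arctan2(e[:,1],e[:,0]),np.linspace(-np.pi,np.pi,61));rr=np.hypot(*e.T)
        o=np.array([q[t==k][np.argmax(rr[t==k])] for k in range(1,61) if (t==k).sum()>3 and rr[t==k].max()>43])
        c=least_squares(lambda c:np.hypot(*(o-c).T)-46,c,loss='soft_l1').x
    D=C[...,:2]*1000-c;rr=np.hypot(D[...,0],D[...,1]);a=np.degrees(np.arctan2(D[...,1],D[...,0]))
    k=(rr>31.5)&(rr<37)&(Z<.027)&(Z>.015)&(abs(a-8)<15)
    print(n,'centre',c.round(2),len(o),'z',np.median(Z[m]).round(4),'notch',k.sum(),D[k].mean(0).round(2) if k.sum() else '',np.degrees(np.arctan2(*D[k].mean(0)[::-1])) if k.sum() else '')
for n in('w1','w5'):
    a=np.load(n+'.npz');house(n,a['P'],a['K'],a['d'])
s=monitor.observe();p=s['position'];A=R.from_quat(s['ee_rot']).as_matrix();print(p,s['ee_rot'],s['force'],s['clock'])
im,d,K,P=cap('wrist'); np.savez('w6',im=im,d=d,K=K,P=P)
house('w6',P,K,d)
T=(cloud(d,K,P)-p)@A*1000
m=(abs(T[...,1])<6)&(T[...,2]>14)&(T[...,2]<60)&(abs(T[...,0])<25)
print('shank',m.sum(),np.percentile(T[m],[2,50,98],axis=0).round(1).tolist())
v,u=np.where(m);print(u.min(),u.max(),v.min(),v.max())
cv2.imwrite('pics/w6.png',cv2.resize(im[90:300,140:380,::-1],None,fx=2.5,fy=2.5,interpolation=cv2.INTER_CUBIC))
E
```

```text
w1 centre [622.56 -27.21] 60 z 0.0375 notch 35 [34.22  4.98] 8.285996540125849
w5 centre [622.45 -26.98] 60 z 0.0375 notch 28 [34.32  4.84] 8.03173182865084
[ 0.62985419 -0.02584952  0.10949953] [-6.90937637e-02  9.97609194e-01 -1.03977776e-04  1.39175243e-03] [-0.098976   -0.48665048 -0.3013194 ] 8.0
w6 centre [622.84 -27.12] 50 z 0.0376 notch 0  
shank 64 [[0.6, -1.7, 36.6], [1.6, 0.3, 47.3], [2.0, 2.3, 59.5]]
255 260 206 216
```

View pics/w6.png

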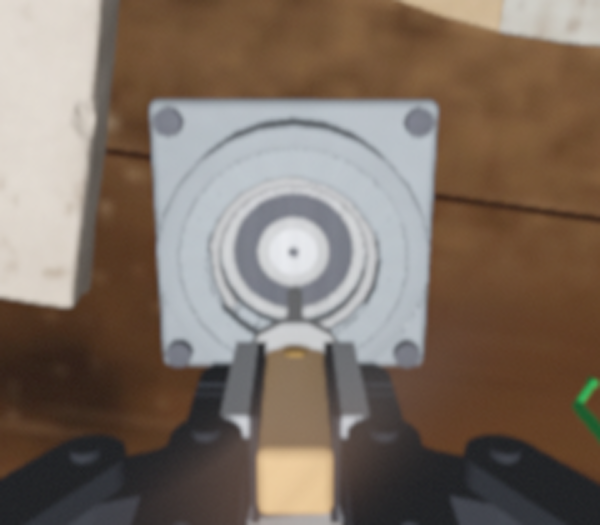

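The view is centred: the shank tip appears at (294,290), in line with the hub at (294,252). I'll go down into the bore with small felt steps.

Request:
play_rows(plan=[{"dx": 0,"dy": 0,"dz": 0.005,"yaw": 0},{"dx": 0,"dy": 0,"dz": 0.005,"yaw": 0},{"dx": 0,"dy": 0,"dz": 0.004,"yaw": 0},{"dx": 0,"dy": 0,"dz": 0,"yaw": 0},{"dx": 0,"dy": 0,"dz": 0,"yaw": 0}])

```text
clock: 8.55
position: [0.6288, -0.0261, 0.0936]
ee_rot: [-0.069, 0.998, -0.0, -0.0]
force: [0.0, 0.1, -0.4]
grip_width: 0.157
grip_force: 58.6
```

Request:
play_rows(plan=[{"dx": 0,"dy": 0,"dz": 0.001,"yaw": 0},{"dx": 0,"dy": 0,"dz": 0.001,"yaw": 0},{"dx": 0,"dy": 0,"dz": 0,"yaw": 0}])

```text
clock: 8.85
position: [0.6288, -0.026, 0.0917]
ee_rot: [-0.069, 0.998, 0.0, -0.0]
force: [0.2, 0.7, -1.4]
grip_width: 0.155
grip_force: 58.6
```

Request:
play_rows(plan=[{"dx": 0,"dy": 0,"dz": 0.0007,"yaw": 0},{"dx": 0,"dy": 0,"dz": 0,"yaw": 0},{"dx": 0,"dy": 0,"dz": 0,"yaw": 0}])

```text
clock: 9.15
position: [0.6288, -0.026, 0.0911]
ee_rot: [-0.069, 0.998, -0.0, 0.0]
force: [-0.6, 0.7, -0.9]
grip_width: 0.159
grip_force: 58.6
```

Request:
play_rows(plan=[{"dx": 0,"dy": 0,"dz": 0.0007,"yaw": 0},{"dx": 0,"dy": 0,"dz": 0,"yaw": 0},{"dx": 0,"dy": 0,"dz": 0,"yaw": 0}])

```text
clock: 9.45
position: [0.629, -0.0261, 0.0906]
ee_rot: [-0.069, 0.998, -0.0, 0.0]
force: [0.1, -0.1, -0.5]
grip_width: 0.155
grip_force: 58.7
```

Request:
play_rows(plan=[{"dx": 0,"dy": 0,"dz": 0.0007,"yaw": 0},{"dx": 0,"dy": 0,"dz": 0,"yaw": 0},{"dx": 0,"dy": 0,"dz": 0,"yaw": 0}])

```text
clock: 9.75
position: [0.6293, -0.0261, 0.0904]
ee_rot: [-0.069, 0.998, -0.0, 0.001]
force: [-1.0, 0.1, 4.8]
grip_width: 0.153
grip_force: 59.3
```

Floor contact felt at 4.8 N. I'll raise slightly and advance into the notch.

Request:
play_rows(plan=[{"dx": 0,"dy": 0,"dz": -0.0008,"yaw": 0},{"dx": 0,"dy": 0,"dz": 0,"yaw": 0},{"dx": -0.0015,"dy": 0,"dz": 0,"yaw": 0},{"dx": -0.0015,"dy": 0,"dz": 0,"yaw": 0},{"dx": 0,"dy": 0,"dz": 0,"yaw": 0}])

```text
clock: 10.25
position: [0.6322, -0.0256, 0.0905]
ee_rot: [-0.069, 0.998, -0.0, 0.0]
force: [0.7, -0.2, 2.0]
grip_width: 0.157
grip_force: 58.9
```

Request:
play_rows(plan=[{"dx": -0.001,"dy": 0,"dz": 0,"yaw": 0},{"dx": -0.001,"dy": 0,"dz": 0,"yaw": 0},{"dx": 0,"dy": 0,"dz": 0,"yaw": 0}])

```text
clock: 10.55
position: [0.6339, -0.0253, 0.0904]
ee_rot: [-0.069, 0.998, -0.0, 0.0]
force: [-0.5, -0.3, 4.5]
grip_width: 0.152
grip_force: 58.9
```

Request:
play_rows(plan=[{"dx": 0,"dy": 0,"dz": -0.0005,"yaw": 0},{"dx": 0,"dy": 0,"dz": 0,"yaw": 0},{"dx": 0,"dy": 0,"dz": 0,"yaw": 0}])

```text
clock: 10.85
position: [0.6337, -0.0253, 0.0907]
ee_rot: [-0.069, 0.998, 0.0, -0.0]
force: [0.8, -0.1, 0.4]
grip_width: 0.152
grip_force: 58.8
```

Request:
play_rows(plan=[{"dx": -0.001,"dy": 0,"dz": 0,"yaw": 0},{"dx": 0,"dy": 0,"dz": 0,"yaw": 0},{"dx": 0,"dy": 0,"dz": 0,"yaw": 0}])

```text
clock: 11.15
position: [0.6347, -0.0252, 0.0908]
ee_rot: [-0.069, 0.998, 0.0, -0.0]
force: [0.2, 0.1, 0.9]
grip_width: 0.155
grip_force: 58.8
```

Request:
play_rows(plan=[{"dx": -0.001,"dy": 0,"dz": 0,"yaw": 0},{"dx": -0.001,"dy": 0,"dz": 0,"yaw": 0},{"dx": 0,"dy": 0,"dz": 0,"yaw": 0}])

```text
clock: 11.45
position: [0.6368, -0.0249, 0.0909]
ee_rot: [-0.069, 0.998, 0.0, -0.0]
force: [0.0, -0.1, 0.2]
grip_width: 0.151
grip_force: 58.8
```

Request:
play_rows(plan=[{"dx": -0.001,"dy": 0,"dz": 0,"yaw": 0},{"dx": -0.001,"dy": 0,"dz": 0,"yaw": 0},{"dx": 0,"dy": 0,"dz": 0,"yaw": 0}])

```text
clock: 11.75
position: [0.6388, -0.0247, 0.0909]
ee_rot: [-0.069, 0.998, -0.0, -0.0]
force: [0.6, -0.4, -0.6]
grip_width: 0.155
grip_force: 58.8
```

Request:
play_rows(plan=[{"dx": -0.001,"dy": 0,"dz": 0,"yaw": 0},{"dx": 0,"dy": 0,"dz": -0.0007,"yaw": 0},{"dx": 0,"dy": 0,"dz": -0.0007,"yaw": 0},{"dx": 0,"dy": 0,"dz": -0.0007,"yaw": 0},{"dx": 0,"dy": 0,"dz": 0,"yaw": 0}])

```text
clock: 12.25
position: [0.6395, -0.0246, 0.0928]
ee_rot: [-0.069, 0.998, 0.0, -0.0]
force: [-0.3, -0.3, -4.0]
grip_width: 0.157
grip_force: 58.4
```

Request:
play_rows(plan=[{"dx": 0,"dy": 0,"dz": -0.0007,"yaw": 0},{"dx": 0,"dy": 0,"dz": -0.0007,"yaw": 0},{"dx": 0,"dy": 0,"dz": -0.0007,"yaw": 0},{"dx": 0,"dy": 0,"dz": 0,"yaw": 0}])

```text
clock: 12.65
position: [0.6392, -0.0245, 0.0947]
ee_rot: [-0.069, 0.998, 0.0, -0.001]
force: [-0.7, -0.8, -5.4]
grip_width: 0.153
grip_force: 58.4
```

Hooked: the force is downward at about 5 N. I'll keep prising slowly.

Request:
play_rows(plan=[{"dx": 0,"dy": 0,"dz": -0.0006,"yaw": 0},{"dx": 0,"dy": 0,"dz": -0.0006,"yaw": 0},{"dx": 0,"dy": 0,"dz": -0.0006,"yaw": 0},{"dx": 0,"dy": 0,"dz": 0,"yaw": 0}])

```text
clock: 13.05
position: [0.6406, -0.0245, 0.0982]
ee_rot: [-0.069, 0.998, -0.0, 0.001]
force: [0.1, 0.6, 0.5]
grip_width: 0.156
grip_force: 58.9
```

Request:
play_rows(plan=[{"dx": 0,"dy": 0,"dz": -0.0006,"yaw": 0},{"dx": 0,"dy": 0,"dz": -0.0006,"yaw": 0},{"dx": 0,"dy": 0,"dz": -0.0006,"yaw": 0},{"dx": 0,"dy": 0,"dz": 0,"yaw": 0}])

```text
clock: 13.45
position: [0.6399, -0.0246, 0.099]
ee_rot: [-0.069, 0.998, -0.0, 0.0]
force: [0.2, 0.1, -0.4]
grip_width: 0.153
grip_force: 58.9
```

Request:
play_rows(plan=[{"dx": 0,"dy": 0,"dz": -0.0006,"yaw": 0},{"dx": 0,"dy": 0,"dz": -0.0006,"yaw": 0},{"dx": 0,"dy": 0,"dz": -0.0006,"yaw": 0},{"dx": 0,"dy": 0,"dz": 0,"yaw": 0}])

```text
clock: 13.85
position: [0.6398, -0.0245, 0.1007]
ee_rot: [-0.069, 0.998, -0.0, 0.0]
force: [0.6, -0.8, -0.5]
grip_width: 0.153
grip_force: 58.9
```

Request:
play_rows(plan=[{"dx": 0,"dy": 0,"dz": -0.002,"yaw": 0},{"dx": 0,"dy": 0,"dz": -0.002,"yaw": 0},{"dx": 0,"dy": 0,"dz": -0.002,"yaw": 0},{"dx": 0,"dy": 0,"dz": -0.002,"yaw": 0},{"dx": 0,"dy": 0,"dz": -0.002,"yaw": 0},{"dx": 0,"dy": 0,"dz": -0.002,"yaw": 0},{"dx": 0,"dy": 0,"dz": -0.002,"yaw": 0},{"dx": 0,"dy": 0,"dz": -0.002,"yaw": 0},{"dx": 0,"dy": 0,"dz": -0.002,"yaw": 0},{"dx": 0,"dy": 0,"dz": -0.002,"yaw": 0}])

```text
clock: 14.85
position: [0.6397, -0.0245, 0.1207]
ee_rot: [-0.069, 0.998, -0.0, -0.0]
force: [0.8, -0.1, -1.1]
grip_width: 0.153
grip_force: 58.9
```

```bash
cat > ring.py <<'E'
from h import *
def ring(tag,look=('scene','wrist')):
    s=monitor.observe();p=s['position'];A=R.from_quat(s['ee_rot']).as_matrix();print(p.round(4),s['force'].round(1),s['ft_torque'].round(2),s['clock'])
    for n in look:
        im,d,K,P=cap(n);np.savez(tag+n,im=im,d=d,K=K,P=P,p=p,A=A)
        T=(cloud(d,K,P)-p)@A*1000; W=cloud(d,K,P)
        m=(abs(T[...,1])<40)&(abs(T[...,0])<70)&(T[...,2]>20)&(T[...,2]<135)&(W[...,2]>.042)&(d>0)
        m&=~((abs(T[...,1])<4)&(abs(T[...,0])<6)&(T[...,2]<70))
        t=T[m];print(n,len(t),(np.percentile(t,[1,10,50,90,99],axis=0).round(0).tolist() if len(t) else ''))
        if len(t)>20:
            c=t.mean(0);_,S,V=np.linalg.svd(t-c);print(' c',c.round(1),'S',(S/np.sqrt(len(t))).round(1),'normal',V[2].round(2))
E
python3 -c "
from ring import *
ring('r1')"
```

```text
[ 0.6397 -0.0245  0.1207] [ 0.8 -0.1 -1.1] [0.05 0.04 0.01] 14.85
scene 40 [[-14.0, -28.0, 62.0], [-5.0, -27.0, 64.0], [5.0, 11.0, 70.0], [14.0, 24.0, 77.0], [18.0, 28.0, 78.0]]
 c [ 4.4  3.2 70.2] S [20.9  8.7  2.2] normal [ 0.51  0.02 -0.86]
wrist 366 [[-8.0, -29.0, 58.0], [-5.0, -27.0, 61.0], [4.0, 8.0, 68.0], [14.0, 25.0, 76.0], [17.0, 27.0, 78.0]]
 c [ 4.1  1.5 68.1] S [20.7  9.   0.8] normal [-0.63 -0.02  0.78]
```

Request:
play_rows(plan=[{"dx": 0,"dy": 0,"dz": -0.0025,"yaw": 0},{"dx": 0,"dy": 0,"dz": -0.0025,"yaw": 0},{"dx": 0,"dy": 0,"dz": -0.0025,"yaw": 0},{"dx": 0,"dy": 0,"dz": -0.0025,"yaw": 0},{"dx": 0,"dy": 0,"dz": -0.0025,"yaw": 0},{"dx": 0,"dy": 0,"dz": -0.0025,"yaw": 0},{"dx": 0,"dy": 0,"dz": -0.0025,"yaw": 0},{"dx": 0,"dy": 0,"dz": -0.0025,"yaw": 0},{"dx": 0,"dy": 0,"dz": -0.0025,"yaw": 0},{"dx": 0,"dy": 0,"dz": -0.0025,"yaw": 0},{"dx": 0,"dy": 0,"dz": -0.0025,"yaw": 0},{"dx": 0,"dy": 0,"dz": -0.0025,"yaw": 0}])

```text
clock: 16.15
position: [0.6397, -0.0245, 0.1508]
ee_rot: [-0.069, 0.998, 0.0, -0.0]
force: [-0.4, 0.1, -1.2]
grip_width: 0.154
grip_force: 58.9
```

Request:
play_rows(plan=[{"dx": 0,"dy": 0,"dz": -0.004,"yaw": 0},{"dx": 0,"dy": 0,"dz": -0.004,"yaw": 0},{"dx": 0,"dy": 0,"dz": -0.004,"yaw": 0},{"dx": 0,"dy": 0,"dz": -0.004,"yaw": 0},{"dx": 0,"dy": 0,"dz": -0.004,"yaw": 0},{"dx": 0,"dy": 0,"dz": -0.004,"yaw": 0},{"dx": 0,"dy": 0,"dz": -0.004,"yaw": 0},{"dx": 0,"dy": 0,"dz": -0.004,"yaw": 0},{"dx": 0,"dy": 0,"dz": -0.004,"yaw": 0},{"dx": 0,"dy": 0,"dz": -0.002,"yaw": 0},{"dx": 0,"dy": 0,"dz": 0,"yaw": 0}])

```text
clock: 17.25
position: [0.6399, -0.0245, 0.189]
ee_rot: [-0.069, 0.998, 0.0, 0.0]
force: [-0.2, 0.6, -0.7]
grip_width: 0.153
grip_force: 58.9
```

```bash
python3 -c "
from ring import *
ring('r2')
a=np.load('w1.npz');C=cloud(a['d'],a['K'],a['P']);a=np.load('top.npz');D=cloud(a['d'],a['K'],a['P'])
for C,n in((C,'w1'),(D,'top')):
  m=(C[...,2]>.018)&(C[...,2]<.032)&(C[...,1]<-.085)&(C[...,1]>-.38)&(C[...,0]>.5)&(C[...,0]<.68)
  print(n,m.sum(),cv2.minAreaRect(C[m][:,:2].astype(np.float32)*1000),np.median(C[m][:,2]))"
```

```text
[ 0.6399 -0.0245  0.189 ] [-0.2  0.6 -0.7] [-0.01 -0.03  0.02] 17.25
scene 80 [[-11.0, -26.0, 51.0], [-7.0, -25.0, 64.0], [-5.0, 4.0, 94.0], [-3.0, 26.0, 115.0], [-0.0, 28.0, 118.0]]
 c [-5.   2.4 91.5] S [22.1 16.7  1.9] normal [-1.   -0.   -0.02]
wrist 470 [[-7.0, -27.0, 60.0], [-6.0, -24.0, 62.0], [-4.0, 5.0, 92.0], [-3.0, 24.0, 115.0], [-3.0, 27.0, 117.0]]
 c [-4.7  1.9 89.4] S [21.  16.7  1.1] normal [-1.   -0.01 -0.01]
w1 25705 ((588.18798828125, -209.808837890625), (219.55343627929688, 126.7686538696289), 87.92584228515625) 0.024358350961240283
top 3554 ((588.2662353515625, -232.63980102539062), (266.734130859375, 126.73310852050781), 87.89190673828125) 0.02336165661724976
```

The ring hangs upright on the foot, its plane square to the foot direction and its back 118 mm below the TCP. Moving gently over the board.

Request:
play_rows(plan=[{"dx": 0.0019,"dy": -0.0032,"dz": 0,"yaw": 0},{"dx": 0.0037,"dy": -0.0065,"dz": 0,"yaw": 0},{"dx": 0.0056,"dy": -0.0097,"dz": 0,"yaw": 0},{"dx": 0.0074,"dy": -0.0129,"dz": 0,"yaw": 0},{"dx": 0.0074,"dy": -0.0129,"dz": 0,"yaw": 0},{"dx": 0.0074,"dy": -0.0129,"dz": 0,"yaw": 0},{"dx": 0.0074,"dy": -0.0129,"dz": 0,"yaw": 0},{"dx": 0.0074,"dy": -0.0129,"dz": 0,"yaw": 0},{"dx": 0.0074,"dy": -0.0129,"dz": 0,"yaw": 0},{"dx": 0.0074,"dy": -0.0129,"dz": 0,"yaw": 0},{"dx": 0.0074,"dy": -0.0129,"dz": 0,"yaw": 0},{"dx": 0.0074,"dy": -0.0129,"dz": 0,"yaw": 0}])

```text
clock: 18.55
position: [0.5808, -0.1706, 0.1886]
ee_rot: [-0.069, 0.998, -0.0, -0.0]
force: [0.0, 1.0, -1.4]
grip_width: 0.159
grip_force: 58.9
```

Request:
play_rows(plan=[{"dx": 0.0074,"dy": -0.0129,"dz": 0,"yaw": 0},{"dx": 0.0074,"dy": -0.0129,"dz": 0,"yaw": 0},{"dx": 0.0074,"dy": -0.0129,"dz": 0,"yaw": 0},{"dx": 0.0056,"dy": -0.0097,"dz": 0,"yaw": 0},{"dx": 0.0037,"dy": -0.0065,"dz": 0.004,"yaw": 0},{"dx": 0.0019,"dy": -0.0032,"dz": 0.008,"yaw": 0},{"dx": 0,"dy": 0,"dz": 0.01,"yaw": 0},{"dx": 0,"dy": 0,"dz": 0.01,"yaw": 0},{"dx": 0,"dy": 0,"dz": 0.006,"yaw": 0},{"dx": 0,"dy": 0,"dz": 0,"yaw": 0},{"dx": 0,"dy": 0,"dz": 0,"yaw": 0},{"dx": 0,"dy": 0,"dz": 0,"yaw": 0}])

```text
clock: 19.75
position: [0.5566, -0.2315, 0.1511]
ee_rot: [-0.069, 0.998, -0.0, 0.0]
force: [-0.0, -0.6, -0.8]
grip_width: 0.152
grip_force: 58.9
```

```bash
python3 -c "
from ring import *
ring('r3',('wrist',))"
```

```text
[ 0.5566 -0.2315  0.1511] [-0.  -0.6 -0.8] [ 0.05 -0.04 -0.04] 19.75
wrist 329 [[-8.0, -27.0, 60.0], [-7.0, -25.0, 62.0], [-5.0, 9.0, 74.0], [-3.0, 24.0, 105.0], [-2.0, 27.0, 109.0]]
 c [-4.9  2.5 80. ] S [19.6 16.4  1.1] normal [-1.   -0.04 -0.02]
```

Request:
play_rows(plan=[{"dx": -0.001,"dy": 0,"dz": 0.004,"yaw": 0},{"dx": -0.003,"dy": 0,"dz": 0.002,"yaw": 0},{"dx": -0.004,"dy": 0,"dz": 0.0015,"yaw": 0},{"dx": -0.005,"dy": 0,"dz": 0.001,"yaw": 0},{"dx": -0.005,"dy": 0,"dz": 0.0007,"yaw": 0},{"dx": -0.005,"dy": 0,"dz": 0.0006,"yaw": 0},{"dx": -0.005,"dy": 0,"dz": 0.0007,"yaw": 0},{"dx": -0.005,"dy": 0,"dz": 0.001,"yaw": 0},{"dx": -0.005,"dy": 0,"dz": 0.0015,"yaw": 0},{"dx": -0.005,"dy": 0,"dz": 0.002,"yaw": 0},{"dx": -0.004,"dy": 0,"dz": 0.002,"yaw": 0},{"dx": -0.003,"dy": 0,"dz": 0.002,"yaw": 0}])

```text
clock: 21.0
position: [0.606, -0.2246, 0.1313]
ee_rot: [-0.069, 0.998, 0.0, -0.0]
force: [0.5, 0.1, -0.4]
grip_width: 0.154
grip_force: 58.9
```

```bash
sed -i 's/W\[...,2\]>.042/W[...,2]>.027/' ring.py; python3 -c "
from ring import *
ring('r4')"
```

```text
[ 0.606  -0.2246  0.1313] [ 0.5  0.1 -0.4] [ 0.01 -0.02  0.04] 21.0
scene 87 [[-31.0, -33.0, 58.0], [-4.0, -25.0, 64.0], [14.0, 4.0, 90.0], [50.0, 27.0, 104.0], [66.0, 29.0, 104.0]]
 c [16.6  1.4 87.3] S [24.3 19.2  9.7] normal [-0.56  0.05  0.82]
wrist 685 [[-7.0, -27.0, 59.0], [-4.0, -24.0, 63.0], [12.0, 7.0, 84.0], [26.0, 26.0, 102.0], [29.0, 29.0, 104.0]]
 c [12.   3.1 83.3] S [20.  17.7  1.3] normal [ 0.79 -0.01 -0.62]
```

Request:
play_rows(plan=[{"dx": -0.004,"dy": 0,"dz": 0.0035,"yaw": 0},{"dx": -0.004,"dy": 0,"dz": 0.004,"yaw": 0},{"dx": -0.003,"dy": 0,"dz": 0.004,"yaw": 0},{"dx": -0.003,"dy": 0,"dz": 0.005,"yaw": 0},{"dx": -0.003,"dy": 0,"dz": 0.005,"yaw": 0},{"dx": -0.002,"dy": 0,"dz": 0.005,"yaw": 0},{"dx": -0.001,"dy": 0,"dz": 0.004,"yaw": 0},{"dx": -0.001,"dy": 0,"dz": 0.003,"yaw": 0},{"dx": 0,"dy": 0,"dz": 0,"yaw": 0},{"dx": 0,"dy": 0,"dz": 0,"yaw": 0}])

```text
clock: 22.1
position: [0.6265, -0.2219, 0.0982]
ee_rot: [-0.069, 0.998, -0.0, 0.0]
force: [-0.0, -0.4, -0.2]
grip_width: 0.155
grip_force: 58.9
```

```bash
python3 -c "
from ring import *
ring('r5',('wrist',))"
```

```text
[ 0.6265 -0.2219  0.0982] [-0.  -0.4 -0.2] [-0.02 -0.01 -0.03] 22.1
wrist 904 [[-7.0, -27.0, 60.0], [-3.0, -24.0, 62.0], [25.0, 7.0, 66.0], [45.0, 27.0, 70.0], [47.0, 30.0, 71.0]]
 c [23.4  2.7 66. ] S [20.2 17.2  0.9] normal [ 0.17  0.   -0.99]
```

Request:
play_rows(plan=[{"dx": 0,"dy": 0,"dz": 0.002,"yaw": 0},{"dx": 0,"dy": 0,"dz": 0.0015,"yaw": 0},{"dx": 0,"dy": 0,"dz": 0.001,"yaw": 0},{"dx": 0,"dy": 0,"dz": 0,"yaw": 0},{"dx": 0,"dy": 0,"dz": 0,"yaw": 0}])

```text
clock: 22.65
position: [0.6265, -0.2219, 0.0936]
ee_rot: [-0.069, 0.998, -0.0, -0.0]
force: [-0.2, 0.0, -1.0]
grip_width: 0.155
grip_force: 58.9
```

Request:
play_rows(plan=[{"dx": 0,"dy": 0,"dz": 0.0006,"yaw": 0},{"dx": 0,"dy": 0,"dz": 0,"yaw": 0},{"dx": 0,"dy": 0,"dz": 0,"yaw": 0}])

```text
clock: 22.95
position: [0.6265, -0.2218, 0.093]
ee_rot: [-0.069, 0.998, -0.0, 0.0]
force: [0.2, 0.4, -0.4]
grip_width: 0.155
grip_force: 58.9
```

Request:
play_rows(plan=[{"dx": 0.004,"dy": 0,"dz": 0,"yaw": 0},{"dx": 0.005,"dy": 0,"dz": 0,"yaw": 0},{"dx": 0.005,"dy": 0,"dz": 0,"yaw": 0},{"dx": 0,"dy": 0,"dz": 0,"yaw": 0},{"dx": 0,"dy": 0,"dz": 0,"yaw": 0}])

```text
clock: 23.45
position: [0.6125, -0.2238, 0.0932]
ee_rot: [-0.069, 0.998, -0.0, 0.0]
force: [0.3, -1.5, -0.5]
grip_width: 0.151
grip_force: 58.9
```

```bash
sed -i 's/>.027)/>.0255)/' ring.py; python3 -c "
from ring import *
ring('r6',('wrist',))
a=np.load('r6wrist.npz');im=a['im'];d=a['d']
W=cloud(d,a['K'],a['P']);T=(W-a['p'])@a['A']*1000
m=(T[...,2]>50)&(T[...,2]<75)&(abs(T[...,1])<40)&(W[...,2]>.0262)&(T[...,0]>-30)&(T[...,0]<80)
for x in range(-20,70,5):
  k=m&(T[...,0]>=x)&(T[...,0]<x+5); print(x,k.sum(),(W[...,2][k].mean()*1000).round(1) if k.any() else '',T[...,1][k].min().round() if k.any() else '',T[...,1][k].max().round() if k.any() else '')
cv2.imwrite('pics/r6.png',cv2.resize(im[60:260,150:370,::-1],None,fx=3,fy=3,interpolation=cv2.INTER_CUBIC))"
```

```text
[ 0.6125 -0.2238  0.0932] [ 0.3 -1.5 -0.5] [-0.03 -0.02 -0.01] 23.45
wrist 2185 [[-27.0, -39.0, 60.0], [-6.0, -27.0, 62.0], [28.0, 5.0, 67.0], [58.0, 30.0, 68.0], [69.0, 39.0, 68.0]]
 c [26.5  2.1 65.6] S [24.3 22.   2.3] normal [ 0.02 -0.   -1.  ]
-20 9 26.3 -39.0 38.0
-15 4 26.4 -29.0 31.0
-10 63 31.9 -20.0 38.0
-5 72 32.0 -3.0 29.0
0 101 33.0 -27.0 26.0
5 75 31.2 -25.0 28.0
10 71 30.6 -29.0 34.0
15 72 30.0 -26.0 33.0
20 75 29.5 -33.0 32.0
25 76 29.5 -28.0 29.0
30 85 29.0 -39.0 28.0
35 101 28.6 -39.0 32.0
40 149 28.5 -24.0 38.0
45 120 28.2 -31.0 33.0
50 9 26.4 -33.0 33.0
55 12 26.4 -29.0 35.0
60 11 26.3 -23.0 36.0
65 11 26.5 -39.0 31.0
```

View pics/r6.png

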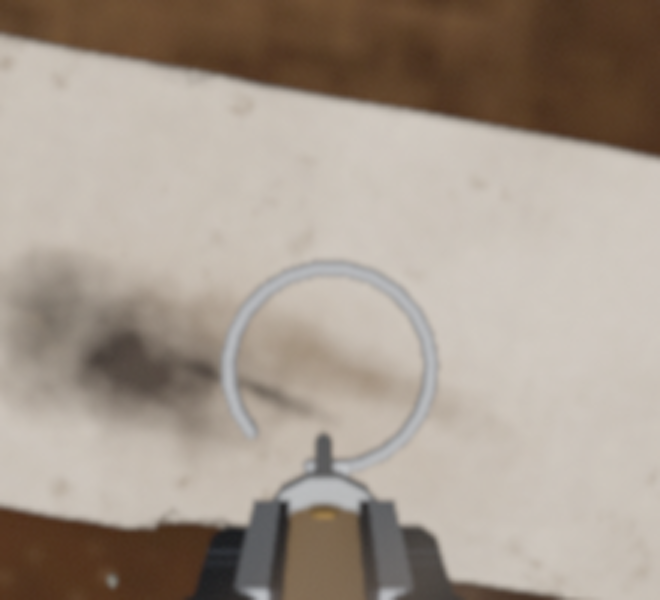

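The picture shows the ring flat around the shank with the lug at (325,466), still on the foot because the ring dragged along with it. The gap is just left of the lug, from (305,466) to (250,432). A brisk sideways slip into the gap should free the foot.

Request:
play_rows(plan=[{"dx": 0,"dy": -0.013,"dz": 0,"yaw": 0},{"dx": 0,"dy": 0,"dz": 0,"yaw": 0},{"dx": 0,"dy": 0,"dz": 0,"yaw": 0}])

```text
clock: 23.8
position: [0.6146, -0.2372, 0.0929]
ee_rot: [-0.068, 0.998, -0.0, 0.0]
force: [-0.3, 1.0, -0.4]
grip_width: 0.158
grip_force: 59.0
```

```bash
cat >> ring.py <<'E'
def flat(tag):
    s=monitor.observe();p=s['position'];A=R.from_quat(s['ee_rot']).as_matrix();print(p.round(4),s['force'].round(1),s['clock'])
    im,d,K,P=cap('wrist');np.savez(tag,im=im,d=d,K=K,P=P,p=p,A=A)
    W=cloud(d,K,P);T=(W-p)@A*1000
    m=(T[...,2]>50)&(W[...,2]>.0268)&(W[...,2]<.045)&(T[...,0]>-30)&(T[...,0]<80)&(abs(T[...,1])<60)&~((abs(T[...,1])<4)&(abs(T[...,0])<6))
    t=T[m];c=np.array([22.,0])
    from scipy.optimize import least_squares
    c=least_squares(lambda c:np.hypot(*(t[:,:2]-c).T)-27,c,loss='soft_l1').x
    e=t[:,:2]-c;a=np.degrees(np.arctan2(e[:,1],e[:,0]))%360;ok=abs(np.hypot(*e.T)-27)<4
    w=(W[m][:,2]*1000)[ok];a=a[ok]
    print('centre tool',c.round(1),'world',(p+A@np.array([*c,0])/1000).round(4))
    for k in range(0,360,20):
        q=(a>=k)&(a<k+20);print(k,q.sum(),w[q].mean().round(1) if q.any() else '',end=' | ')
    print()
E
python3 -c "
from ring import *
flat('r7')"
```

```text
[ 0.6146 -0.2372  0.0929] [-0.3  1.  -0.4] 23.8
centre tool [19.9  8.6] world [ 0.5937 -0.2314  0.0929]
0 58 28.4 | 20 61 28.4 | 40 63 28.7 | 60 62 28.8 | 80 57 29.7 | 100 58 30.4 | 120 55 31.0 | 140 58 31.4 | 160 57 32.0 | 180 29 32.1 | 200 6 30.7 | 220 0  | 240 54 31.3 | 260 56 30.6 | 280 63 30.0 | 300 61 29.4 | 320 63 28.8 | 340 61 28.7 |
```

Request:
play_rows(plan=[{"dx": 0.033,"dy": 0,"dz": 0,"yaw": 0},{"dx": 0,"dy": 0,"dz": 0,"yaw": 0},{"dx": 0,"dy": 0,"dz": 0,"yaw": 0}])

```text
clock: 24.15
position: [0.5815, -0.2412, 0.0934]
ee_rot: [-0.069, 0.998, -0.0, 0.0]
force: [-0.4, 0.3, -1.1]
grip_width: 0.155
grip_force: 59.2
```

```bash
python3 -c "
from ring import *
flat('r8')"
```

```text
[ 0.5815 -0.2412  0.0934] [-0.4  0.3 -1.1] 24.15
centre tool [-1.8  9.6] world [ 0.582  -0.2314  0.0934]
0 56 28.4 | 20 58 28.5 | 40 54 28.6 | 60 52 28.4 | 80 55 28.4 | 100 50 28.4 | 120 49 28.5 | 140 29 28.5 | 160 0  | 180 0  | 200 0  | 220 0  | 240 32 28.4 | 260 49 28.5 | 280 52 28.2 | 300 53 28.3 | 320 56 28.3 | 340 55 28.5 |
```

The ring lies flat (top 28.4 mm all round) and is free. I'll lift the pick straight up and carry it to the stand.

Request:
play_rows(plan=[{"dx": 0,"dy": 0,"dz": -0.006,"yaw": 0},{"dx": 0,"dy": 0,"dz": -0.02,"yaw": 0},{"dx": 0,"dy": 0,"dz": -0.035,"yaw": 0},{"dx": 0,"dy": 0,"dz": -0.035,"yaw": 0},{"dx": 0,"dy": 0,"dz": -0.035,"yaw": 0},{"dx": 0,"dy": 0,"dz": -0.025,"yaw": 0},{"dx": 0,"dy": 0,"dz": 0,"yaw": 0}])

```text
clock: 24.9
position: [0.5839, -0.2419, 0.2542]
ee_rot: [-0.069, 0.998, -0.002, 0.004]
force: [-0.3, 0.6, 0.1]
grip_width: 0.155
grip_force: 59.1
```

Request:
play_rows(plan=[{"dx": -0.0046,"dy": 0.0403,"dz": 0,"yaw": 0},{"dx": -0.0046,"dy": 0.0403,"dz": 0,"yaw": 0},{"dx": -0.0046,"dy": 0.0403,"dz": 0,"yaw": 0},{"dx": -0.0046,"dy": 0.0403,"dz": 0,"yaw": 0},{"dx": -0.0046,"dy": 0.0403,"dz": 0,"yaw": 0},{"dx": -0.0046,"dy": 0.0403,"dz": 0,"yaw": 0},{"dx": -0.0046,"dy": 0.0403,"dz": 0,"yaw": 0},{"dx": -0.0046,"dy": 0.0403,"dz": 0,"yaw": 0},{"dx": -0.0046,"dy": 0.0403,"dz": 0,"yaw": 0},{"dx": -0.0046,"dy": 0.0403,"dz": 0,"yaw": 0},{"dx": -0.0046,"dy": 0.0403,"dz": 0,"yaw": 0}])

```text
clock: 26.0
position: [0.5707, 0.2069, 0.2486]
ee_rot: [-0.069, 0.998, -0.0, -0.0]
force: [0.4, -0.8, -1.0]
grip_width: 0.157
grip_force: 59.1
```

Request:
play_rows(plan=[{"dx": 0,"dy": 0,"dz": 0,"yaw": -0.1125},{"dx": 0,"dy": 0,"dz": 0,"yaw": -0.1125},{"dx": 0,"dy": 0,"dz": 0,"yaw": 0},{"dx": 0,"dy": 0,"dz": 0,"yaw": 0},{"dx": 0,"dy": 0,"dz": 0,"yaw": 0}])

```text
clock: 26.5
position: [0.571, 0.2048, 0.2489]
ee_rot: [-0.179, 0.984, -0.0, -0.0]
force: [0.3, 0.4, -0.3]
grip_width: 0.157
grip_force: 59.1
```

```bash
cat > st.py <<'E'
from h import *
from scipy.optimize import least_squares
s=monitor.observe();p=s['position'];q=s['ee_rot'];A=R.from_quat(q).as_matrix()
im,d,K,P=cap('wrist');s2=monitor.observe();p=(p+s2['position'])/2;print(p.round(4),q.round(4),s2['clock'])
w=np.array([.57110,.20506,.09108])-p;print('to seat in tool mm',(w@A*1000).round(2),'foot dir',np.degrees(np.arctan2(-A[1,0],-A[0,0])).round(2))
T=(cloud(d,K,P)-p)@A*1000
m=(abs(T[...,1])<6)&(T[...,2]>25)&(T[...,2]<75)&(abs(T[...,0])<10)
print('shank',m.sum(),np.percentile(T[m],[2,50,98],axis=0).round(1).tolist())
E
python3 st.py
```

```text
[0.571  0.2047 0.2489] [-1.792e-01  9.838e-01 -0.000e+00 -1.000e-04] 26.55
to seat in tool mm [ -0.23   0.3  157.83] foot dir 20.65
shank 76 [[0.3, -1.5, 36.6], [1.3, 0.4, 50.5], [2.0, 2.5, 64.5]]
```

Request:
play_rows(plan=[{"dx": -0.0002,"dy": 0.0003,"dz": 0.025,"yaw": 0},{"dx": 0,"dy": 0,"dz": 0.025,"yaw": 0},{"dx": 0,"dy": 0,"dz": 0.025,"yaw": 0},{"dx": 0,"dy": 0,"dz": 0.015,"yaw": 0},{"dx": 0,"dy": 0,"dz": 0,"yaw": 0},{"dx": 0,"dy": 0,"dz": 0.01,"yaw": 0},{"dx": 0,"dy": 0,"dz": 0.01,"yaw": 0},{"dx": 0,"dy": 0,"dz": 0.005,"yaw": 0},{"dx": 0,"dy": 0,"dz": 0,"yaw": 0},{"dx": 0,"dy": 0,"dz": 0,"yaw": 0}])

```text
clock: 27.55
position: [0.5712, 0.2053, 0.1343]
ee_rot: [-0.18, 0.984, -0.0, 0.0]
force: [-0.3, 0.2, -0.3]
grip_width: 0.155
grip_force: 59.1
```

```bash
python3 st.py
```

```text
[0.5713 0.2053 0.1344] [-1.804e-01  9.836e-01 -0.000e+00  2.000e-04] 27.6
to seat in tool mm [ 0.27 -0.15 43.31] foot dir 20.79
shank 165 [[-5.6, -5.7, 37.4], [1.7, 0.0, 54.6], [9.7, 5.5, 63.9]]
```

In the slot with no contact. Lowering until it nearly seats, then by feel.

Request:
play_rows(plan=[{"dx": 0,"dy": 0,"dz": 0.01,"yaw": 0},{"dx": 0,"dy": 0,"dz": 0.01,"yaw": 0},{"dx": 0,"dy": 0,"dz": 0.01,"yaw": 0},{"dx": 0,"dy": 0,"dz": 0.008,"yaw": 0},{"dx": 0,"dy": 0,"dz": 0.004,"yaw": 0},{"dx": 0,"dy": 0,"dz": 0,"yaw": 0},{"dx": 0,"dy": 0,"dz": 0,"yaw": 0}])

```text
clock: 28.3
position: [0.5711, 0.2053, 0.0919]
ee_rot: [-0.18, 0.984, 0.0, 0.0]
force: [-0.2, 0.5, -0.8]
grip_width: 0.156
grip_force: 59.1
```

Request:
play_rows(plan=[{"dx": 0,"dy": 0,"dz": 0.0007,"yaw": 0},{"dx": 0,"dy": 0,"dz": 0,"yaw": 0},{"dx": 0,"dy": 0,"dz": 0,"yaw": 0}])

```text
clock: 28.6
position: [0.5711, 0.2052, 0.0913]
ee_rot: [-0.18, 0.984, 0.0, 0.0]
force: [-0.9, 1.0, -0.9]
grip_width: 0.154
grip_force: 59.1
```

Request:
play_rows(plan=[{"dx": 0,"dy": 0,"dz": 0.0004,"yaw": 0},{"dx": 0,"dy": 0,"dz": 0,"yaw": 0},{"dx": 0,"dy": 0,"dz": 0,"yaw": 0}])

```text
clock: 28.9
position: [0.5711, 0.2053, 0.0911]
ee_rot: [-0.18, 0.984, 0.0, 0.0]
force: [-1.1, -0.3, 0.8]
grip_width: 0.15
grip_force: 59.3
```

Request:
play_rows(plan=[{"dx": 0,"dy": 0,"dz": 0,"yaw": 0},{"dx": 0,"dy": 0,"dz": 0,"yaw": 0},{"dx": 0,"dy": 0,"dz": 0,"yaw": 0},{"dx": 0,"dy": 0,"dz": 0,"yaw": 0},{"dx": 0,"dy": 0,"dz": 0,"yaw": 0},{"dx": 0,"dy": 0,"dz": 0,"yaw": 0},{"dx": 0,"dy": 0,"dz": 0,"yaw": 0},{"dx": 0,"dy": 0,"dz": 0,"yaw": 0}], claw=-1)

```text
clock: 29.7
position: [0.571, 0.2052, 0.0909]
ee_rot: [-0.18, 0.984, -0.0, -0.0]
force: [-0.4, 0.1, -0.2]
grip_width: 0.999
grip_force: 0.0
```

Request:
play_rows(plan=[{"dx": 0,"dy": 0,"dz": -0.01,"yaw": 0},{"dx": 0,"dy": 0,"dz": -0.025,"yaw": 0},{"dx": 0,"dy": 0,"dz": -0.03,"yaw": 0},{"dx": 0,"dy": 0,"dz": -0.035,"yaw": 0},{"dx": 0.01,"dy": -0.04,"dz": -0.01,"yaw": 0},{"dx": 0.01,"dy": -0.04,"dz": 0,"yaw": 0},{"dx": 0.01,"dy": -0.04,"dz": 0,"yaw": 0},{"dx": 0,"dy": -0.02,"dz": 0,"yaw": 0},{"dx": 0,"dy": 0,"dz": 0,"yaw": 0},{"dx": 0,"dy": 0,"dz": 0,"yaw": 0}])

```text
clock: 30.7
position: [0.5928, 0.0635, 0.2015]
ee_rot: [-0.18, 0.984, 0.0, 0.0]
force: [-0.3, 1.1, 0.1]
grip_width: 0.998
grip_force: 0.0
```

```bash
python3 - <<'E'
from h import *
s=monitor.observe();print(s['position'],s['force'],s['grip_width'],s['clock'])
im,d,K,P=cap('wrist');C=cloud(d,K,P);Z=C[...,2]
D=np.hypot(C[...,0]-.572,C[...,1]-.204)
m=(D<.02)&(Z>.12)&(Z<.15);print('handle top',m.sum(),np.median(Z[m]),cv2.minAreaRect(C[m][:,:2].astype(np.float32)*1000))
it,dt,K,P=cap('top');C=cloud(dt,K,P)
D=np.hypot(C[...,0]-.582,C[...,1]+.2314);m=(D>.024)&(D<.03);print('ring z',np.percentile(C[m][:,2],[2,50,98]))
a=np.load('top.npz');df=cv2.absdiff(it,a['im']).max(2)
o=cv2.resize(it[80:330,60:420,::-1],(720,500),interpolation=cv2.INTER_CUBIC);cv2.imwrite('pics/end.png',o)
E
```

```text
[0.59282061 0.06348349 0.20148116] [-0.28764021  1.11952968  0.06120377] 0.9984060431859387 30.7
handle top 364 0.13020068813856225 ((571.54931640625, 204.9287109375), (13.781364440917969, 14.129612922668457), 22.6262149810791)
ring z [0.01905817 0.02524733 0.03116155]
```

View pics/end.png

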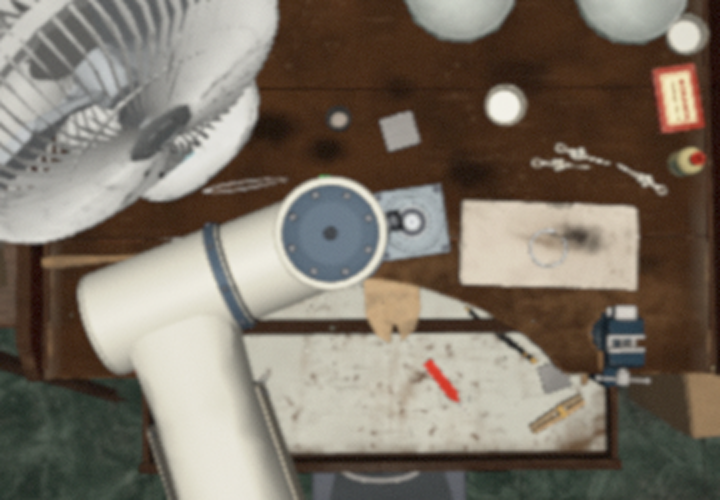

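The ring lies on the board at (547,247), and the loupe, tweezers and block are where they were. The pick's handle top is at 130 mm, its original height. The robot is touching nothing.

```bash
python3 -c "
from station import r
print(r.hand_in())"
```

```text
the job is handed in; nothing more can be done
None
```

I handed the job in at about 31 s: the ring is out and lying flat on the soldering board, the pick is back in its slot, and the other things looked unmoved. The highest force I read on the housing or ring was about 5 N, and the ring slid a few centimetres along the board before the foot came free.

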